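Close the draught shield of a balance and start the weighing

TASK

Close the sliding glass roof of the balance's draught shield: its sticky side rails let it rack and jam, so push its two end posts in turn, a little at a time and gently, away from you until both ends are fully home against the stops. Do not touch the sliding glass pane itself; when the roof is shut, press the key on the separate terminal fully down and let it go, and leave the other things on the bench alone.

Things in the scene. Friction and masses are not known exactly. Their poses are not given: they have to be found in the camera images.
- shield: Fixed draught shield, a glass-walled box in an aluminium frame: 270 mm along its x, 330 mm along y, 153 mm high. Origin: centre of its underside, on the bench. Its x axis is the closing direction, within 0.25 rad of straight away from the robot. On top, two channel rails run along x, lips over |y| > 132 mm up to z = 153 mm. Hard rubber stops for the panel at x = 110 mm; fixed glass roof over x < 0.
- panel: Loose sliding roof panel, 110 (x) by 280 (y) by 8 mm, 0.55 kg, dark metal end pieces (|y| 95 to 140 mm) with glass between. Origin: centre of underside, at z = 140 mm on the shield. Drag 3 to 9 N. It can yaw about 0.06 rad either way, then its corners bind and more force on that end only jams it: push the other end to free it. Over 24 N damages it. Starts 35 to 50 mm short of home.
- pane: The glass pane in the middle of the panel, fixed in it, 110 (x) by 190 mm (y), 6 mm thick; same origin and axes as the panel, its top 7 mm above the origin. Not to be touched.
- post_left (a point): Centre of the top of the left steel post, upright on the panel's end piece at its +y end: 14 mm in diameter, 36 mm high; in the panel's frame at x = -40, y = +108 mm, z = 8 to 44 mm. The panel has 3.5 mm of side play each way. When one end is pushed, the other end hardly moves.
- post_right (a point): The same on the panel's -y end (y = -108 mm in the panel's frame).
- home_left (a point): Fixed point of the shield (x = 15, y = 108, z = 184 mm in its frame): where the top of the left post is when that end is fully home on its stop, axes as the shield's. To be home the post must be within 1.5 mm of it along x.
- home_right (a point): The same for the right post (y = -108 mm).
- key_top (a point): Centre of the top of the round plain grey key, 28 mm in diameter, 46 mm above the bench when up, on the near part of the terminal: a fixed low white box, 110 mm deep, 90 mm wide, 28 mm high, with a dark display behind the key. It stands left or right of the shield.
- key (a joint): Travel of the key: 0 up, 0.006 (m) fully down; a spring returns it; fully down takes about 5 N.
- bottle: Bystander: amber bottle, 60 mm in diameter, 140 mm high, upright, on the side opposite the terminal. Origin at the centre of its foot.
- jar: Bystander: white jar with a black cap, 50 mm in diameter, 60 mm high. Origin at the centre of its foot.
- dish: Bystander: white ceramic dish, 80 mm in diameter, 18 mm high. Origin at the centre of its foot.
Things that resemble listed ones, but are neither listed nor needed, are in the scene too. What is shaped like the part that bears key_top but blue is not meant.

How it is judged:
By the outcome, as a careful person would: the job done as asked, in the order asked, and still so for the second after the job is handed in, with the robot touching nothing.
It also fails if it takes over 72 s, if anything falls off the work surface, if the arm or the gripper's body presses on something with over 40 N, if the wrist force passes 120 N, or if a joint passes its speed limit or range.

ROBOT

A 6-joint arm with a two-finger parallel gripper is mounted at the origin on the work surface. World frame = base frame: x ahead of the robot, y to its left, z up, the work surface at z = 0. Lengths are in m, angles in rad, forces in N, time in s.
With the tool pointing down it reaches from about 0.425 to 0.95 m from the base axis. Payload 3.5 kg.
Tool frame: the origin (TCP) lies at the very end of the fingers, on their centre line; the grasp point (between the pads) lies 19 mm behind it; z points along the fingers, y is the direction in which the jaws open and shut (so a half turn about z gives the same grasp; the last joint's range is limited). The gripper opens to 85 mm and grips with 20 to 120 N. Pads are 22 mm wide; open, the fingers measure 114 mm over their backs; the gripper's body (76 mm by 85 mm) begins 54 mm behind the grasp point. The pads swing forward as they close: fully open they stand 13 mm farther back than shut.
Start: joints at [-1.346, 0.286, 1.577, -0, 1.279, -0.15], TCP at [0.247, -0.628, 0.231] pointing down, gripper open.
Joint ranges: [-2.77, 2.77], [-0.9, 2.22], [0.21, 2.48], [-1.53, 4.67], [0.24, 2.81], [-2.84, 2.84]. Speed limits (rad/s): [2.79, 2.79, 3.14, 3.14, 3.14, 3.14].

INTERFACE

Orientations are given as a unit quaternion [x, y, z, w].
In Python, from plant import ctrl, imaging gives the robot as it stands.
- The arm moves only by the shell command python3 -m creep 'ROWS' [OPENING] [FORCE]. ROWS is JSON, one flat list of numbers, 4 for each row, row after row: the shift along the tool's x, y, z in units of 25 mm (1.0 is 25 mm), then the turn about the tool's z in units of 5 degrees (1.0 is 5 degrees). A call has 1 to 20 rows; each row is the pose to reach, as a shift and turn from the pose commanded when the call began, along the tool's axes at that moment; what a row does not reach only later rows make up. A row lasts 1/12 s, in which the tool goes at most 41.7 mm and 7.16 degrees, less where a joint would pass 70% of its speed; a pose out of reach is approached as far as the arm can. A call with a gripper value outside its range is refused whole. OPENING is the closure in counts, from 0 (fully open) to 255 (shut), set as the call begins (- or left out, the last holds). The fingers move at their own pace and stop on an object; FORCE is the grip in N (left out, the last holds). Time passes only in rows, so rows that repeat a pose let the fingers close. It gives the time, the measured TCP pose, the force and the opening at its end, in the units of the state.
- ctrl.get_state(): the state, without advancing time (a new reading comes with each control period).
- imaging.read_camera(name): name is "scene" or "side" or "wrist"; returns the picture (420x560x3 uint8, red, green, blue); there is no depth.
- imaging.camera_info(name): a dict with "intrinsics" (3x3 intrinsics, pixels), "origin" and "attitude" of the camera in the world. Camera axes: x right, y down, z forward; pixel columns grow to the right and rows downward; lengths in m; the calibration is good to about 2 mm. A picture is of the moment at which its call begins: read the wrist's pose just before it. camera_info takes no time and is no camera call; for the wrist camera it gives the pose at the moment of the call.
- ctrl.sign_off(): hands the job in, once; it reports no verdict.
Trained networks look in the newest picture that a camera, given by its name, has taken for a name from the list of things; names that differ only in an ending like _2 or _b are one class to them, and where a whole thing is asked for, a point or a joint stands for the part that bears it (a point fixed in the world has none). Each returns a list of dicts, best first, with "p" (0 to 1); they miss things now and then, are a little off and sometimes report something else, mostly with a low value. They report only what shows in the picture. A call takes as long as a camera call. They do not tell look-alikes from the thing itself.
- imaging.silhouettes(camera, name): "mask" (420x560 bool, what is visible of it) and "uv" ([column, row] in pixels, amid what is visible of it).
The state is a dict: "time": time; "qpos": joint angles; "dq": joint speeds; "joint_efforts": joint torques, N m; "eef_pos": TCP position; "tcp_rot": TCP orientation; "contact_force": force on the tool from outside, world axes, zero at the start; "wrist_torque": the same for the moment, N m; "opening": opening from 0.0 (shut) to 1.0 (fully open).
Only numpy, scipy, OpenCV 4.12 (cv2) and the standard library are available. Lean on these libraries where they do the work, as an engineer would, in place of code of your own. Each camera call takes 0.05 s, during which the arm holds its last target.

## Working session

There is one attempt and no reset: what is moved stays moved. The work goes in short steps, Python scripts to look and compute and a shell command to move; the robot and the scene stay as the last step left them, time stands still between calls to the robot, and variables do not carry over. Pictures are saved under pics/ and viewed, and the job is handed in when it is done.

```bash
ls; mkdir -p pics
cat > h.py <<'E'
import numpy as np, cv2, json
from plant import ctrl, imaging
def snap(n,f):
    im=imaging.read_camera(n); cv2.imwrite(f'pics/{f}.png',im[:,:,::-1]); return im
E
python3 - <<'E'
from h import *
s=ctrl.get_state(); print(s)
for n in ("scene","side","wrist"):
    snap(n,n+"0"); print(n,imaging.camera_info(n))
E
```

```text
pics
{'time': 0.0, 'qpos': array([-1.34596618e+00,  2.87182147e-01,  1.57818864e+00,  7.35574043e-06,
        1.27858323e+00, -1.50023408e-01]), 'dq': array([-1.19191669e-03,  2.92832416e-05, -7.40155151e-04, -1.12405284e-03,
       -6.13317395e-04,  5.32871336e-05]), 'joint_efforts': array([-1.69078089e-04, -4.05987740e+01, -2.92622477e+01, -1.88669369e-04,
        5.96410609e-03,  4.84213459e-06]), 'eef_pos': array([ 0.24700817, -0.62747471,  0.22992988]), 'tcp_rot': array([ 9.82486473e-01,  1.86330183e-01, -4.06327713e-05, -1.17998322e-03]), 'contact_force': array([-0.19445331,  0.22644137,  0.06300859]), 'wrist_torque': array([-0.01846901,  0.01761865,  0.00550651]), 'opening': 1.0003436621951827}
scene {'intrinsics': array([[380.61320118,   0.        , 279.26505029],
       [  0.        , 380.61320118, 205.07281118],
       [  0.        ,   0.        ,   1.        ]]), 'origin': array([ 1.03676037, -0.60393333,  0.60875226]), 'attitude': array([ 0.81522723,  0.3188555 , -0.16498339, -0.45444055])}
side {'intrinsics': array([[388.55634548,   0.        , 273.01511963],
       [  0.        , 388.55634548, 210.95150367],
       [  0.        ,   0.        ,   1.        ]]), 'origin': array([0.33042711, 0.61469344, 0.90881328]), 'attitude': array([-0.14775943,  0.92557986, -0.34355432,  0.05864721])}
wrist {'intrinsics': array([[342.86365092,   0.        , 278.11756634],
       [  0.        , 342.86365092, 212.85058599],
       [  0.        ,   0.        ,   1.        ]]), 'origin': array([ 0.30825426, -0.60287566,  0.37228286]), 'attitude': array([ 0.81930469, -0.55803861, -0.07473192,  0.1083876 ])}
```

View pics/scene0.png

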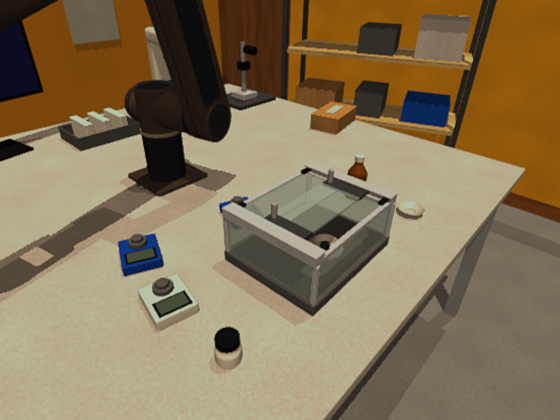

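View pics/side0.png

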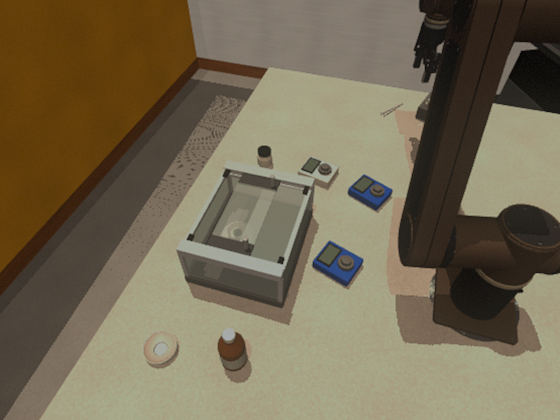

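```bash
cat >> h.py <<'E'
from scipy.spatial.transform import Rotation as R
def cam(n):
    c=imaging.camera_info(n); return c["intrinsics"],c["origin"],R.from_quat(c["attitude"]).as_matrix()
def ray(n,uv):
    K,o,A=cam(n); d=A@np.linalg.solve(K,[uv[0],uv[1],1]); return o,d/np.linalg.norm(d)
def at_z(n,uv,z):
    o,d=ray(n,uv); return o+d*(z-o[2])/d[2]
def proj(n,p):
    K,o,A=cam(n); q=K@(A.T@(np.array(p)-o)); return q[:2]/q[2]
def tri(obs):
    M=np.zeros((3,3));b=np.zeros(3)
    for n,uv in obs:
        o,d=ray(n,uv);P=np.eye(3)-np.outer(d,d);M+=P;b+=P@o
    return np.linalg.solve(M,b)
E
python3 - <<'E'
from h import *
for n in ("scene","side"):
  imaging.read_camera(n)
  for t in ["post_left","post_right","key_top","panel","bottle","jar","dish"]:
    for r in imaging.silhouettes(n,t):
      ys,xs=np.nonzero(r["mask"]); print(n,t,round(r["p"],2),np.round(r["uv"],1),xs.min(),xs.max(),ys.min(),ys.max(),len(xs))
E
```

```text
scene post_left 0.89 [316.3 208.6] 266 367 170 239 3051
scene post_right 0.81 [320.8 206.3] 269 368 169 238 3027
scene post_right 0.19 [316.  206.5] 278 358 182 232 2225
scene key_top 0.58 [160.4 283.9] 155 168 278 289 140
scene key_top 0.45 [136.6 237.3] 131 142 233 243 103
scene panel 0.64 [312.3 210.3] 265 368 169 239 3140
scene jar 0.69 [228.4 352.3] 214 242 327 369 1017
scene dish 0.81 [409.1 207.6] 398 423 201 216 299
side post_left 0.64 [244.5 215. ] 208 279 173 254 3339
side post_right 0.83 [246.3 213.6] 207 280 173 254 3330
side key_top 0.57 [325.1 165.4] 321 329 163 170 56
side key_top 0.56 [377.8 188.4] 373 382 184 192 68
side key_top 0.52 [350.4 260. ] 341 351 255 265 94
side key_top 0.27 [258.9 245. ] 177 314 160 307 10616
side panel 0.65 [244.2 211.9] 208 280 173 255 3343
side panel 0.26 [256.1 245.8] 177 314 160 307 10454
side bottle 0.62 [233.  352.9] 219 247 328 370 990
side jar 0.8 [267.8 154.5] 259 271 145 165 242
side dish 0.79 [159.4 346. ] 144 176 331 362 809
```

Run:
```python
import cv2
a=cv2.imread('pics/scene0.png')[150:310,210:410]; b=cv2.imread('pics/side0.png')[155:305,175:325]
cv2.imwrite('pics/c1.png',cv2.resize(a,None,fx=4,fy=4,interpolation=cv2.INTER_CUBIC)[:600])
cv2.imwrite('pics/c2.png',cv2.resize(b,None,fx=4,fy=4,interpolation=cv2.INTER_CUBIC))
a=cv2.imread('pics/scene0.png')[225:325,100:220]
cv2.imwrite('pics/c3.png',cv2.resize(a,None,fx=5,fy=5,interpolation=cv2.INTER_CUBIC))
```

```text
(no output)
```

View pics/c1.png

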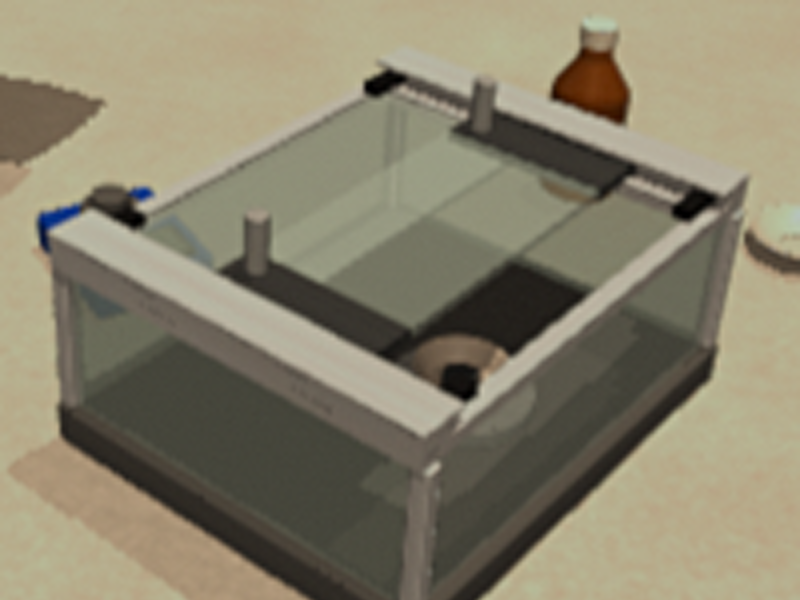

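View pics/c2.png

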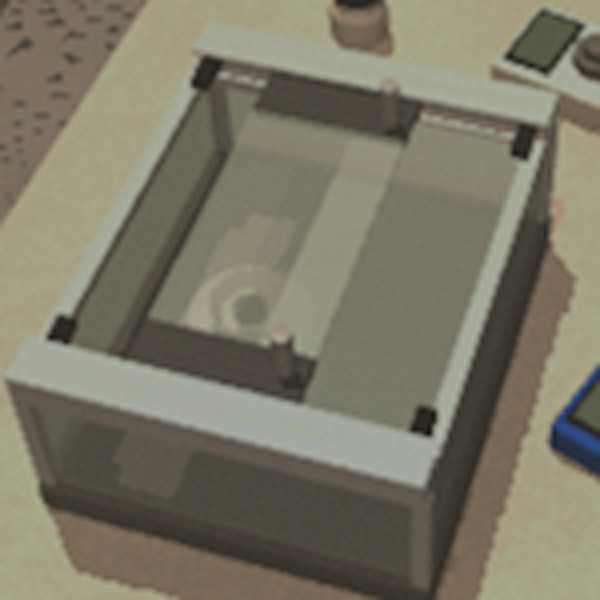

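View pics/c3.png

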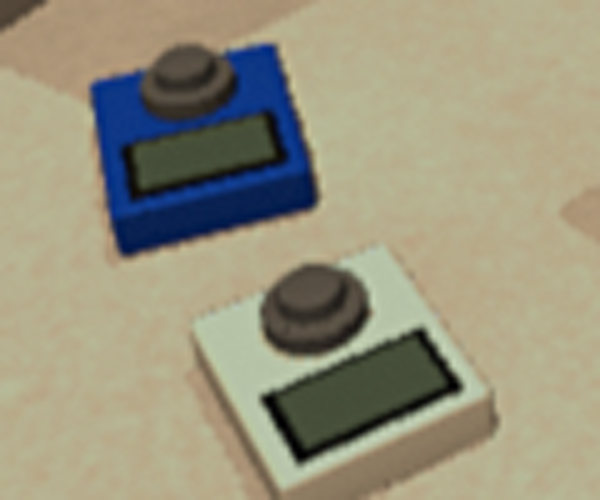

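Run:
```python
from h import *
L=[("scene",(330.8,170.3)),("side",(246,238.3))];Rr=[("scene",(274.3,204)),("side",(272.3,176.3))]
for n,o in (("L",L),("R",Rr)):
    print(n,np.round(tri(o),4),[np.round(at_z(a,b,.184)[:2],4) for a,b in o])
K=[("scene",(162,283)),("side",(325.1,167.5))]
# key top centre pixel: c3 (312,290)/5+(100,225)
K=[("scene",(100+312/5,225+288/5)),("side",(325.1,166.5))]
print("K",np.round(tri(K),4),[np.round(at_z(a,b,.046)[:2],4) for a,b in K])
# shield rail corners scene (c1/4+off), z .153
S=lambda x,y:("scene",(210+x/4,150+y/4)); D=lambda x,y:("side",(175+x/4,155+y/4))
c={"nearR":[S(52,228),D(555,95)],"farR":[S(432,440),D(200,28)],"farL":[S(748,180),D(5,378)],"nearL":[S(400,47),D(430,488)]}
for k,o in c.items(): print(k,np.round(tri(o),4),[np.round(at_z(a,b,.153)[:2],4) for a,b in o])
```

```text
L [0.5679 0.1189 0.179 ] [array([0.5747, 0.111 ]), array([0.565 , 0.1215])]
R [ 0.5743 -0.0961  0.1796] [array([ 0.5807, -0.101 ]), array([ 0.5717, -0.093 ])]
K [ 0.47   -0.3248  0.0437] [array([ 0.4739, -0.3255]), array([ 0.4687, -0.3237])]
nearR [ 0.4707 -0.1506  0.151 ] [array([ 0.474 , -0.1525]), array([ 0.4699, -0.1493])]
farR [ 0.7332 -0.1443  0.1467] [array([ 0.7365, -0.151 ]), array([ 0.7306, -0.1374])]
farL [0.7249 0.1788 0.1462] [array([0.73  , 0.1679]), array([0.7206, 0.1824])]
nearL [0.4609 0.174  0.1476] [array([0.4694, 0.1654]), array([0.4586, 0.1761])]
```

```bash
python3 -m creep '[2,-2,-4,1,4,-4,-4,2,6,-6,-4,3,8,-9,-4,4,10,-11,-4,4,12,-13,-4,4,14,-16,-4,4,16,-18,-4,4,17.5,-20,-4,4,17.5,-20,-4,4,17.5,-20,-4,4,17.5,-20,-4,4,17.5,-20,-4,4,17.5,-20,-4,4,17.5,-20,-4,4,17.5,-20,-4,4,17.5,-20,-4,4,17.5,-20,-4,4,17.5,-20,-4,4,17.5,-20,-4,4]' 255 40
python3 - <<'E'
from h import *
s=ctrl.get_state(); print(s['time'],s['eef_pos'],s['tcp_rot'],s['contact_force'],s['opening']); print(imaging.camera_info("wrist"));snap("wrist","w1")
E
```

```text
time: 2.62
eef_pos: [0.471, -0.003, 0.3313]
tcp_rot: [1.0, 0.013, -0.0, 0.0]
contact_force: [0.7, 0.4, -0.2]
opening: 0.002
2.6167 [ 0.47103185 -0.00299835  0.33126409] [ 9.99915806e-01  1.29725279e-02 -1.46975612e-04  2.69976002e-04] [ 0.72202555  0.35556323 -0.19574014] 0.0020498805146708897
{'intrinsics': array([[342.86365092,   0.        , 278.11756634],
       [  0.        , 342.86365092, 212.85058599],
       [  0.        ,   0.        ,   1.        ]]), 'origin': array([ 5.36825202e-01, -4.03310238e-04,  4.73304750e-01]), 'attitude': array([ 0.7098946 , -0.69185591, -0.09176307,  0.09468154])}
```

View pics/w1.png

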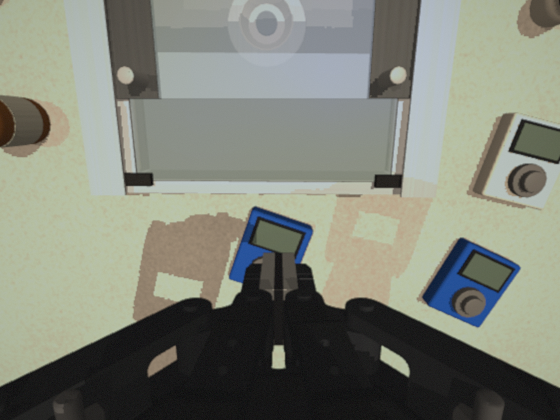

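View pics/wrist0.png

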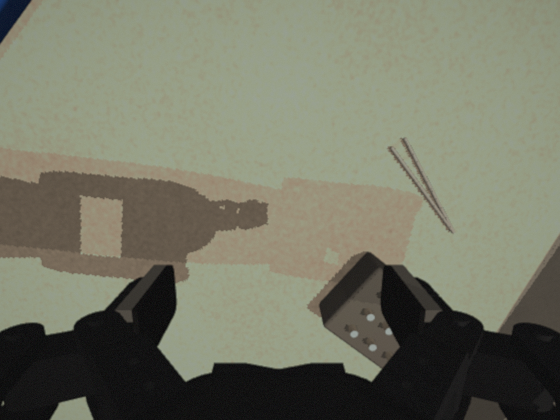

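Run:
```python
from h import *
for n,uv,z in (("L",(125,75),.184),("R",(398,74),.184),("K",(527.5,180),.046),("nearL",(90,196),.153),("nearR",(430,197),.153),("leftrail hi",(68,0),.153),("rightrail hi",(460,0),.153)):
    print(n,np.round(at_z("wrist",uv,z)[:2],4))
im=cv2.imread('pics/w1.png'); a=im[0:220,60:470]
cv2.imwrite('pics/c4.png',cv2.resize(a,None,fx=1.9,fy=1.9,interpolation=cv2.INTER_CUBIC))
a=im[100:220,460:560]
cv2.imwrite('pics/c5.png',cv2.resize(a,None,fx=4,fy=4,interpolation=cv2.INTER_CUBIC))
```

```text
L [0.568  0.1203]
R [ 0.5741 -0.0947]
K [ 0.4716 -0.3169]
nearL [0.4623 0.1767]
nearR [ 0.4693 -0.1481]
leftrail hi [0.6284 0.1752]
rightrail hi [ 0.6365 -0.1495]
```

View pics/c4.png

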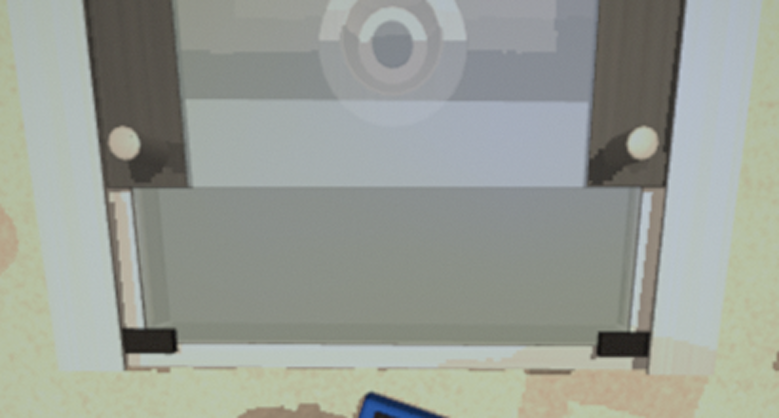

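View pics/c5.png

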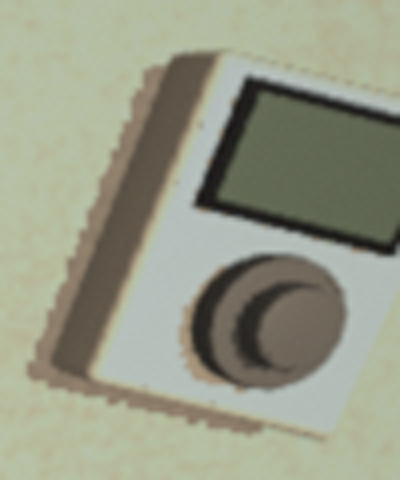

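```bash
python3 -m creep '[1.2,-1,2,0,2.4,-2.4,4,0,2.4,-4,5,0,2.4,-4.8,5.5,0,2.4,-4.8,6.4,0,2.4,-4.8,6.8,0,2.4,-4.8,6.8,0,2.4,-4.8,6.8,0]'
python3 - <<'E'
from h import *
s=ctrl.get_state(); print(s['time'],s['eef_pos'],s['contact_force'])
snap("wrist","w2");snap("side","s2")
E
```

```text
time: 3.33
eef_pos: [0.5277, 0.1176, 0.1605]
tcp_rot: [1.0, 0.012, -0.001, 0.0]
contact_force: [0.2, -0.3, 0.9]
opening: -0.002
3.3333 [0.52771534 0.11762926 0.16053676] [ 0.17243342 -0.30260713  0.90921217]
```

View pics/w2.png

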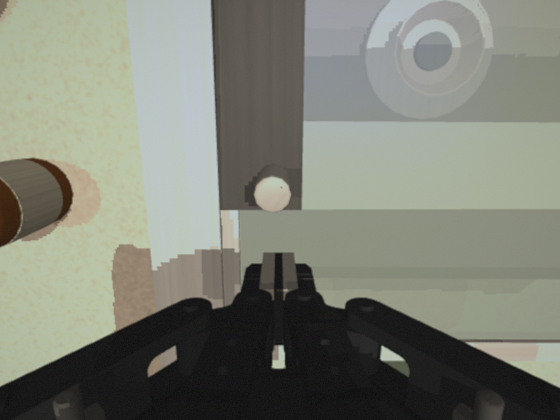

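View pics/s2.png

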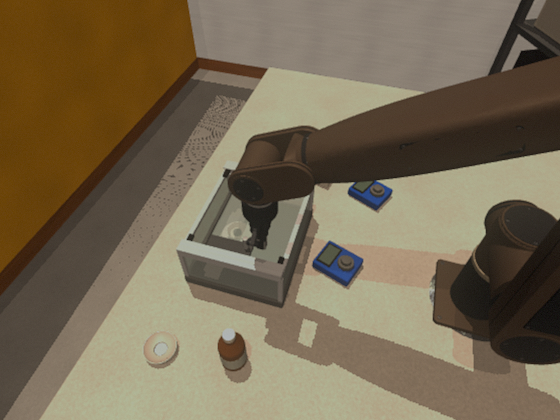

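```bash
python3 -m creep '[0.3,-0.06,0,0,0.6,-0.06,0,0,0.75,-0.06,0,0,0.8,-0.06,0,0,0.84,-0.06,0,0]'; python3 -m creep '[0.04,0,0,0,0.08,0,0,0]';python3 -m creep '[0.04,0,0,0,0.08,0,0,0]'
```

```text
time: 3.85
eef_pos: [0.5497, 0.1207, 0.1618]
tcp_rot: [1.0, 0.013, 0.0, 0.0]
contact_force: [-0.6, -0.1, -0.3]
opening: 0.001
time: 4.02
eef_pos: [0.5503, 0.1209, 0.1613]
tcp_rot: [1.0, 0.013, -0.001, 0.0]
contact_force: [-4.7, -0.1, 3.0]
opening: 0.004
time: 4.18
eef_pos: [0.5516, 0.1211, 0.1612]
tcp_rot: [1.0, 0.013, -0.002, -0.0]
contact_force: [-5.2, -0.2, 4.1]
opening: -0.006
```

```bash
python3 -m creep '[0.05,0,0,0,0.1,0,0,0,0.15,0,0,0]'; python3 -m creep '[0.05,0,0,0,0.1,0,0,0,0.15,0,0,0]'
python3 - <<'E'
from h import *
snap("wrist","w3"); print([np.round(at_z("wrist",uv,.184)[:2],4) for uv in [(273,192)]])
E
```

```text
time: 4.43
eef_pos: [0.5553, 0.1216, 0.1612]
tcp_rot: [1.0, 0.013, -0.002, -0.0]
contact_force: [-5.8, 1.2, 3.3]
opening: -0.0
time: 4.68
eef_pos: [0.5591, 0.1218, 0.1613]
tcp_rot: [1.0, 0.013, -0.002, -0.0]
contact_force: [-5.3, 1.7, 3.9]
opening: -0.0
[array([0.6006, 0.1255])]
```

View pics/w3.png

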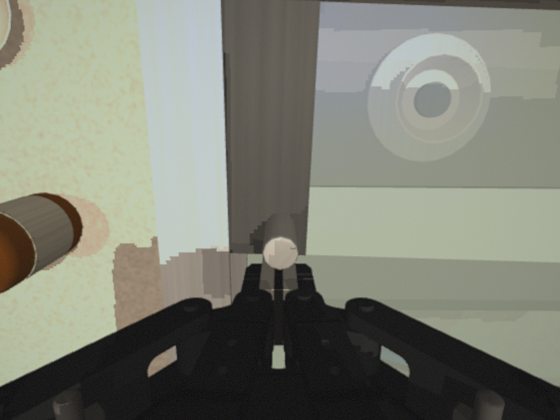

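```bash
python3 -m creep '[-0.6,0,0,0,-1,0.3,-1,0,-1,2,-1,0,-1,3.6,-1,0,-1,5.2,-1,0,-1,6.8,-1,0,-1,8.2,-1,0,-1,8.66,-0.7,0,-0.9,8.66,0,0,-0.7,8.66,0,0,-0.5,8.66,0,0,-0.4,8.66,0,0]'
python3 - <<'E'
from h import *
snap("wrist","w4")
E
```

```text
time: 5.73
eef_pos: [0.557, -0.0948, 0.1616]
tcp_rot: [1.0, 0.013, 0.0, -0.0]
contact_force: [0.2, 0.6, -0.0]
opening: -0.001
```

View pics/w4.png

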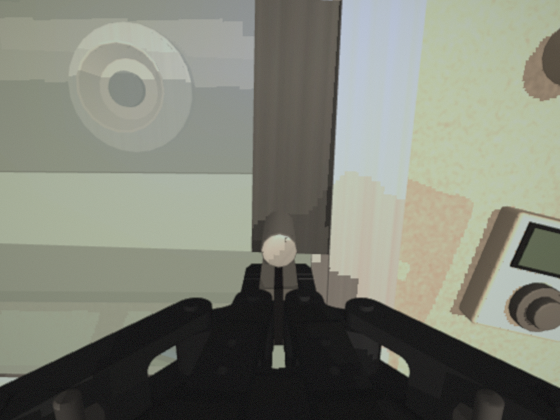

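```bash
python3 -m creep '[0.04,0,0,0,0.08,0,0,0,0.12,0,0,0]';python3 -m creep '[0.05,0,0,0,0.1,0,0,0,0.15,0,0,0]'; python3 -m creep '[0.05,0,0,0,0.1,0,0,0,0.15,0,0,0]'; python3 -m creep '[0.05,0,0,0,0.1,0,0,0,0.15,0,0,0]'
```

```text
time: 6.03
eef_pos: [0.5583, -0.0948, 0.1621]
tcp_rot: [1.0, 0.014, -0.002, -0.0]
contact_force: [-6.6, -0.4, 3.8]
opening: -0.001
time: 6.28
eef_pos: [0.562, -0.0953, 0.1621]
tcp_rot: [1.0, 0.013, -0.001, 0.0]
contact_force: [-5.9, -2.0, 3.8]
opening: 0.003
time: 6.53
eef_pos: [0.5658, -0.0954, 0.1621]
tcp_rot: [1.0, 0.013, -0.001, 0.001]
contact_force: [-4.2, -1.0, 3.3]
opening: -0.004
time: 6.78
eef_pos: [0.5695, -0.0954, 0.1622]
tcp_rot: [1.0, 0.013, -0.001, 0.001]
contact_force: [-4.8, 0.3, 2.3]
opening: 0.004
```

```bash
python3 -m creep '[0.05,0,0,0,0.1,0,0,0,0.15,0,0,0]'
# to left: lateral
python3 -m creep '[-0.6,0,0,0,-1,-0.3,-1,0,-1,-2,-1,0,-1,-3.6,-1,0,-1,-5.2,-1,0,-1,-6.8,-1,0,-1,-8.2,-1,0,-1,-8.66,-0.7,0,-0.9,-8.66,0,0,-0.7,-8.66,0,0,-0.6,-8.66,0,0,-0.5,-8.66,0,0]'
python3 - <<'E'
from h import *
snap("wrist","w5")
E
```

```text
time: 7.03
eef_pos: [0.5733, -0.0953, 0.1621]
tcp_rot: [1.0, 0.013, -0.001, 0.001]
contact_force: [-5.2, -1.4, 3.7]
opening: 0.0
time: 8.03
eef_pos: [0.5568, 0.1204, 0.1618]
tcp_rot: [1.0, 0.012, 0.0, 0.0]
contact_force: [-0.2, -0.5, 0.6]
opening: 0.001
```

View pics/w5.png

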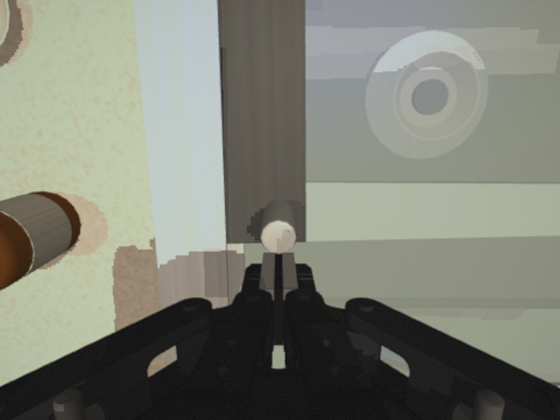

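```bash
python3 -m creep '[0.06,0,0,0,0.12,0,0,0,0.18,0,0,0,0.24,0,0,0]';python3 -m creep '[0.05,0,0,0,0.1,0,0,0,0.15,0,0,0]'; python3 -m creep '[0.05,0,0,0,0.1,0,0,0,0.15,0,0,0]'; python3 -m creep '[0.05,0,0,0,0.1,0,0,0,0.15,0,0,0]'
```

```text
time: 8.42
eef_pos: [0.5624, 0.1209, 0.1617]
tcp_rot: [1.0, 0.013, 0.0, -0.0]
contact_force: [0.2, -0.1, -0.3]
opening: 0.003
time: 8.67
eef_pos: [0.5646, 0.1213, 0.1615]
tcp_rot: [1.0, 0.013, -0.002, 0.0]
contact_force: [-5.7, 0.5, 4.4]
opening: 0.001
time: 8.92
eef_pos: [0.5682, 0.1219, 0.1615]
tcp_rot: [1.0, 0.013, -0.002, -0.0]
contact_force: [-5.8, -0.2, 4.5]
opening: 0.002
time: 9.17
eef_pos: [0.572, 0.1221, 0.1615]
tcp_rot: [1.0, 0.013, -0.002, -0.0]
contact_force: [-5.6, 1.0, 4.9]
opening: 0.001
```

Run:
```python
from h import *
snap("wrist","w6")
```

```text
(no output)
```

View pics/w6.png

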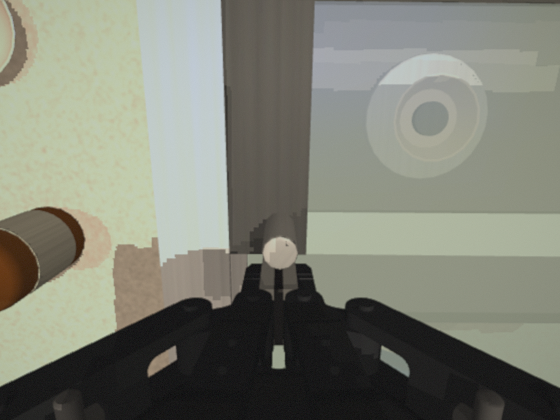

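```bash
python3 -m creep '[0.05,0,0,0,0.1,0,0,0,0.15,0,0,0]'
python3 -m creep '[-0.6,0,0,0,-1,0.3,-1,0,-1,2,-1,0,-1,3.6,-1,0,-1,5.2,-1,0,-1,6.8,-1,0,-1,8.2,-1,0,-1,8.66,-0.7,0,-0.9,8.66,0,0,-0.7,8.66,0,0,-0.5,8.66,0,0,-0.4,8.66,0,0]'
python3 -m creep '[0.05,0,0,0,0.1,0,0,0,0.15,0,0,0]';python3 -m creep '[0.05,0,0,0,0.1,0,0,0,0.15,0,0,0]'; python3 -m creep '[0.05,0,0,0,0.1,0,0,0,0.15,0,0,0]'; python3 -m creep '[0.05,0,0,0,0.1,0,0,0,0.15,0,0,0]'
```

```text
time: 9.47
eef_pos: [0.5759, 0.1222, 0.1615]
tcp_rot: [1.0, 0.013, -0.002, -0.0]
contact_force: [-5.7, 1.5, 4.4]
opening: -0.001
time: 10.47
eef_pos: [0.5736, -0.0944, 0.1616]
tcp_rot: [1.0, 0.013, 0.0, -0.0]
contact_force: [0.7, 0.7, 0.4]
opening: -0.001
time: 10.72
eef_pos: [0.5763, -0.0944, 0.1621]
tcp_rot: [1.0, 0.014, -0.001, 0.0]
contact_force: [-5.2, 0.5, 3.8]
opening: -0.002
time: 10.97
eef_pos: [0.5791, -0.0947, 0.162]
tcp_rot: [1.0, 0.013, -0.002, 0.0]
contact_force: [-5.9, -1.0, 4.1]
opening: 0.002
time: 11.22
eef_pos: [0.5829, -0.095, 0.162]
tcp_rot: [1.0, 0.013, -0.002, 0.0]
contact_force: [-5.2, -1.7, 3.0]
opening: -0.003
time: 11.47
eef_pos: [0.5867, -0.095, 0.162]
tcp_rot: [1.0, 0.013, -0.001, 0.001]
contact_force: [-5.3, -0.9, 4.2]
opening: 0.0
```

```bash
python3 -m creep '[0.05,0,0,0,0.1,0,0,0,0.15,0,0,0]'
python3 -m creep '[-0.6,0,0,0,-1,-0.3,-1,0,-1,-2,-1,0,-1,-3.6,-1,0,-1,-5.2,-1,0,-1,-6.8,-1,0,-1,-8.2,-1,0,-1,-8.66,-0.7,0,-0.9,-8.66,0,0,-0.7,-8.66,0,0,-0.6,-8.66,0,0,-0.5,-8.66,0,0]'
python3 -m creep '[0.05,0,0,0,0.1,0,0,0,0.15,0,0,0]';python3 -m creep '[0.05,0,0,0,0.1,0,0,0,0.15,0,0,0]'; python3 -m creep '[0.05,0,0,0,0.1,0,0,0,0.15,0,0,0]'; python3 -m creep '[0.05,0,0,0,0.1,0,0,0,0.15,0,0,0]'
```

```text
time: 11.72
eef_pos: [0.5904, -0.095, 0.162]
tcp_rot: [1.0, 0.013, -0.001, 0.001]
contact_force: [-4.0, -2.3, 3.8]
opening: 0.001
time: 12.72
eef_pos: [0.5741, 0.1208, 0.1617]
tcp_rot: [1.0, 0.012, 0.0, 0.0]
contact_force: [-0.4, -0.3, -0.8]
opening: -0.003
time: 12.97
eef_pos: [0.5777, 0.121, 0.1621]
tcp_rot: [1.0, 0.012, 0.001, -0.0]
contact_force: [-0.5, 0.1, 0.2]
opening: -0.001
time: 13.22
eef_pos: [0.5797, 0.1214, 0.1616]
tcp_rot: [1.0, 0.013, -0.002, 0.0]
contact_force: [-5.6, -0.8, 3.6]
opening: -0.002
time: 13.47
eef_pos: [0.5833, 0.1221, 0.1616]
tcp_rot: [1.0, 0.013, -0.002, -0.0]
contact_force: [-5.1, 0.8, 4.1]
opening: -0.001
time: 13.72
eef_pos: [0.587, 0.1224, 0.1616]
tcp_rot: [1.0, 0.013, -0.002, -0.0]
contact_force: [-5.6, 0.5, 3.9]
opening: -0.005
```

```bash
python3 -m creep '[0.04,0,0,0,0.08,0,0,0,0.12,0,0,0]'
python3 -m creep '[-0.6,0,0,0,-1,0.3,-1,0,-1,2,-1,0,-1,3.6,-1,0,-1,5.2,-1,0,-1,6.8,-1,0,-1,8.2,-1,0,-1,8.66,-0.7,0,-0.9,8.66,0,0,-0.7,8.66,0,0,-0.5,8.66,0,0,-0.4,8.66,0,0]'
python3 -m creep '[0.05,0,0,0,0.1,0,0,0,0.15,0,0,0]';python3 -m creep '[0.05,0,0,0,0.1,0,0,0,0.15,0,0,0]'; python3 -m creep '[0.03,0,0,0,0.06,0,0,0]'
python3 -m creep '[0.03,0,0,0,0.06,0,0,0]'
```

```text
time: 13.97
eef_pos: [0.5899, 0.1226, 0.1616]
tcp_rot: [1.0, 0.013, -0.002, -0.0]
contact_force: [-5.6, 2.3, 4.3]
opening: 0.003
time: 14.97
eef_pos: [0.5878, -0.0939, 0.1616]
tcp_rot: [1.0, 0.013, 0.0, -0.0]
contact_force: [-0.7, -0.5, -0.2]
opening: -0.001
time: 15.22
eef_pos: [0.5912, -0.094, 0.1621]
tcp_rot: [1.0, 0.013, 0.001, 0.0]
contact_force: [-1.2, 0.4, -0.2]
opening: 0.003
time: 15.47
eef_pos: [0.5933, -0.0943, 0.1617]
tcp_rot: [1.0, 0.013, -0.002, -0.0]
contact_force: [-5.4, 0.0, 3.4]
opening: 0.001
time: 15.63
eef_pos: [0.5948, -0.0946, 0.1617]
tcp_rot: [1.0, 0.013, -0.002, 0.0]
contact_force: [-5.8, -0.6, 3.1]
opening: -0.002
time: 15.8
eef_pos: [0.5956, -0.0947, 0.1616]
tcp_rot: [1.0, 0.013, -0.003, 0.0]
contact_force: [-8.8, 0.8, 6.2]
opening: -0.008
```

```bash
python3 -m creep '[0.02,0,0,0,0.02,0,0,0]';python3 -m creep '[0.02,0,0,0,0.02,0,0,0]'
python3 - <<'E'
from h import *
snap("wrist","w7");snap("side","s7")
E
```

```text
time: 15.97
eef_pos: [0.5956, -0.0947, 0.1617]
tcp_rot: [1.0, 0.013, -0.004, -0.0]
contact_force: [-9.2, -0.5, 5.2]
opening: -0.004
time: 16.13
eef_pos: [0.5956, -0.0947, 0.1617]
tcp_rot: [1.0, 0.013, -0.004, -0.0]
contact_force: [-10.1, -0.4, 6.4]
opening: -0.001
```

View pics/w7.png

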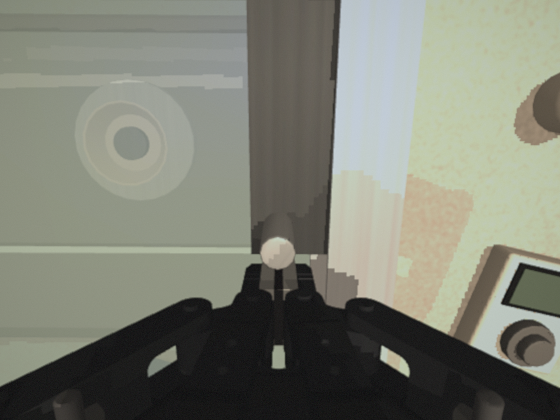

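```bash
python3 -m creep '[-0.6,0,0,0,-1,-0.3,-1,0,-1,-2,-1,0,-1,-3.6,-1,0,-1,-5.2,-1,0,-1,-6.8,-1,0,-1,-8.2,-1,0,-1,-8.66,-0.7,0,-0.9,-8.66,0,0,-0.7,-8.66,0,0,-0.6,-8.66,0,0,-0.5,-8.66,0,0]'
python3 -m creep '[0.06,0,0,0,0.12,0,0,0,0.18,0,0,0,0.22,0,0,0]';python3 -m creep '[0.05,0,0,0,0.1,0,0,0]'; python3 -m creep '[0.03,0,0,0,0.06,0,0,0]'
```

```text
time: 17.23
eef_pos: [0.581, 0.1209, 0.1616]
tcp_rot: [1.0, 0.012, 0.0, 0.0]
contact_force: [-0.1, 0.4, 0.3]
opening: 0.001
time: 17.57
eef_pos: [0.5863, 0.1214, 0.1618]
tcp_rot: [1.0, 0.013, 0.0, -0.0]
contact_force: [0.1, -0.5, -0.7]
opening: -0.001
time: 17.73
eef_pos: [0.5884, 0.1218, 0.1615]
tcp_rot: [1.0, 0.013, 0.0, 0.0]
contact_force: [0.3, -0.4, 0.6]
opening: -0.004
time: 17.9
eef_pos: [0.5899, 0.122, 0.1613]
tcp_rot: [1.0, 0.013, -0.0, -0.0]
contact_force: [0.6, 0.1, -0.2]
opening: 0.001
```

```bash
python3 -m creep '[0.03,0,0,0,0.06,0,0,0]'; python3 -m creep '[0.02,0,0,0,0.04,0,0,0]'; python3 -m creep '[0.02,0,0,0,0.04,0,0,0]'
```

```text
time: 18.07
eef_pos: [0.5906, 0.122, 0.1613]
tcp_rot: [1.0, 0.013, -0.001, 0.0]
contact_force: [-4.0, 0.4, 2.6]
opening: -0.001
time: 18.23
eef_pos: [0.5913, 0.1221, 0.1613]
tcp_rot: [1.0, 0.013, -0.001, -0.0]
contact_force: [-4.3, 0.2, 1.8]
opening: -0.003
time: 18.4
eef_pos: [0.5915, 0.1222, 0.1613]
tcp_rot: [1.0, 0.013, -0.003, 0.0]
contact_force: [-9.3, 0.1, 4.9]
opening: 0.002
```

```bash
python3 -m creep '[0.04,0,0,0,0.04,0,0,0]'
python3 -m creep '[-0.6,0,0,0,-1,0.3,-1,0,-1,2,-1,0,-1,3.6,-1,0,-1,5.2,-1,0,-1,6.8,-1,0,-1,8.2,-1,0,-1,8.66,-0.7,0,-0.9,8.66,0,0,-0.5,8.66,0,0,-0.2,8.66,0,0,-0.12,8.66,0,0,-0.12,8.66,0,0]'
python3 -m creep '[0.03,0,0,0,0.06,0,0,0]'; python3 -m creep '[0.03,0,0,0,0.06,0,0,0]'; python3 -m creep '[0.02,0,0,0,0.04,0,0,0]'
```

```text
time: 18.57
eef_pos: [0.5915, 0.1222, 0.1613]
tcp_rot: [1.0, 0.013, -0.004, 0.0]
contact_force: [-11.0, -0.5, 6.9]
opening: 0.0
time: 19.65
eef_pos: [0.5957, -0.094, 0.1604]
tcp_rot: [1.0, 0.014, -0.003, 0.0]
contact_force: [-5.9, -2.2, -1.4]
opening: -0.001
time: 19.82
eef_pos: [0.5957, -0.094, 0.1603]
tcp_rot: [1.0, 0.014, -0.005, 0.001]
contact_force: [-10.9, -2.9, 0.2]
opening: -0.0
time: 19.98
eef_pos: [0.5956, -0.094, 0.1602]
tcp_rot: [1.0, 0.014, -0.007, 0.0]
contact_force: [-16.2, -4.1, 3.7]
opening: -0.0
time: 20.15
eef_pos: [0.5956, -0.094, 0.1602]
tcp_rot: [1.0, 0.014, -0.009, 0.0]
contact_force: [-18.1, -4.0, 5.1]
opening: 0.004
```

```bash
python3 -m creep '[-0.5,0,0,0,-1,-0.3,-1,0,-1.5,-1.5,-2.5,0,-2,-3,-4,0,-2,-4.3,-5.4,0,-2,-4.3,-6.8,0,-2,-4.3,-6.8,0,-2,-4.3,-6.8,0,-2,-4.3,-6.8,0]'
python3 - <<'E'
from h import *
snap("wrist","w8")
im=cv2.imread('pics/w8.png'); cv2.imwrite('pics/w8b.png',cv2.resize(im[:300],(800,429),interpolation=cv2.INTER_CUBIC))
E
```

```text
time: 20.9
eef_pos: [0.5491, 0.013, 0.3335]
tcp_rot: [1.0, 0.014, 0.002, 0.0]
contact_force: [-0.6, 0.1, -0.4]
opening: 0.002
```

View pics/w8b.png

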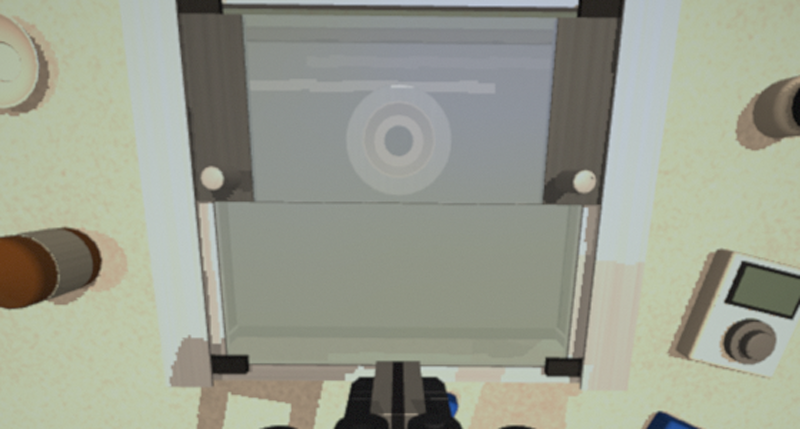

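Run:
```python
from h import *
im=cv2.imread('pics/w8.png')
a=cv2.resize(im[0:50,110:210],None,fx=7,fy=6,interpolation=cv2.INTER_CUBIC)
b=cv2.resize(im[0:50,360:460],None,fx=7,fy=6,interpolation=cv2.INTER_CUBIC)
cv2.imwrite('pics/c8.png',np.vstack([a,b])[:600])
f=.7
for n,uv,z in (("L",(211.5*f,177*f),.184),("R",(584.5*f,181*f),.184),("K",(757*f,342*f),.046),("nL",(172*f,385*f),.153),("nR",(627*f,389*f),.153)):
    print(n,np.round(at_z("wrist",uv,z)[:2],4))
```

```text
L [0.6082 0.1212]
R [ 0.6118 -0.0922]
K [ 0.4714 -0.321 ]
nL [0.4638 0.1707]
nR [ 0.4695 -0.1521]
```

View pics/c8.png

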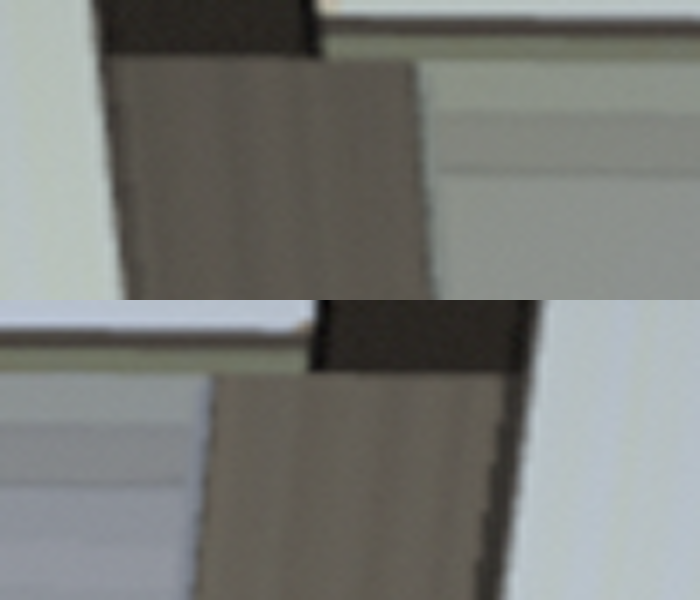

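```bash
python3 -m creep '[-1.5,0.5,0,0,-3,1.5,0,0,-4.5,2.5,0,0,-6,4,0,0,-6.3,5.5,0,0,-6.3,7,0,0,-6.3,8.5,0,0,-6.3,10,0.5,0,-6.3,11.5,1.5,0,-6.3,13,3,0,-6.3,13.2,4,0,-6.3,13.2,4,0,-6.3,13.2,4,0,-6.3,13.2,4,0]'
python3 - <<'E'
from h import *
s=ctrl.get_state();print(s['eef_pos'],s['tcp_rot'])
snap("wrist","w9")
E
```

```text
time: 22.12
eef_pos: [0.3991, -0.3218, 0.231]
tcp_rot: [1.0, 0.013, -0.0, -0.001]
contact_force: [0.1, 0.1, 0.5]
opening: 0.001
[ 0.39909475 -0.3217529   0.23103543] [ 9.99918317e-01  1.27583802e-02 -3.40006853e-04 -6.83303855e-04]
```

View pics/w9.png

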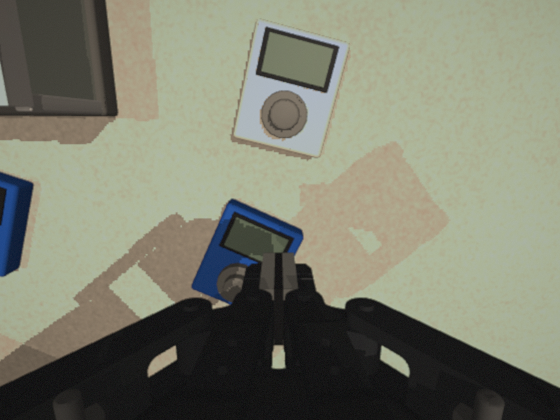

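Run:
```python
from h import *
s=ctrl.get_state();p=at_z("wrist",(285,113.5),.046);A=R.from_quat(s['tcp_rot']).as_matrix()
print(p, A.T@(p-s['eef_pos'])/.025)
```

```text
[ 0.47167247 -0.32586905  0.046     ] [2.86467204 0.222819   7.46678223]
```

```bash
python3 -m creep '[1.4,0.1,0,0,2.85,0.22,0,0,2.85,0.22,1.5,0,2.85,0.22,3,0,2.85,0.22,4.5,0,2.85,0.22,6,0,2.85,0.22,6.8,0,2.85,0.22,6.8,0,2.85,0.22,6.8,0]'
python3 - <<'E'
from h import *
snap("wrist","w10");snap("scene","sc10")
im=cv2.imread('pics/sc10.png'); cv2.imwrite('pics/sc10c.png',cv2.resize(im[220:340,100:260],None,fx=5,fy=5,interpolation=cv2.INTER_CUBIC))
E
```

```text
time: 22.92
eef_pos: [0.4714, -0.3254, 0.0626]
tcp_rot: [1.0, 0.014, 0.0, 0.0]
contact_force: [0.5, 0.1, 1.1]
opening: 0.002
```

View pics/w10.png

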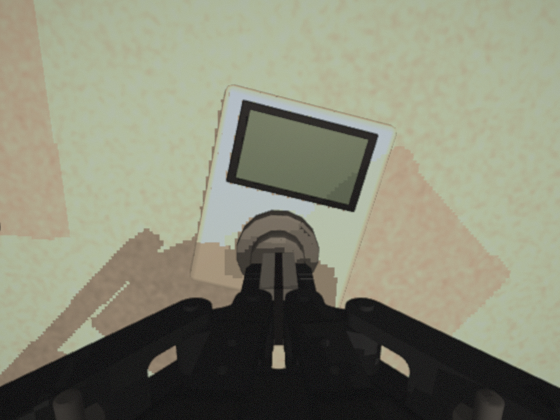

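View pics/sc10c.png

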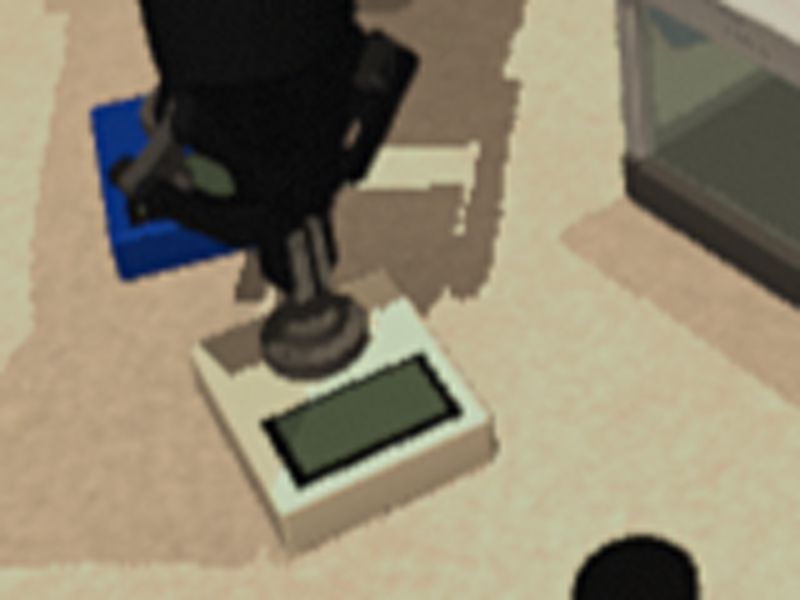

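```bash
python3 -m creep '[0,0,0.3,0,0,0,0.5,0,0,0,0.64,0,0,0,0.7,0,0,0,0.7,0]'; python3 -m creep '[0,0,0.08,0,0,0,0.12,0,0,0,0.12,0]'; python3 -m creep '[0,0,0.05,0,0,0,0.1,0,0,0,0.1,0]'
```

```text
time: 23.43
eef_pos: [0.4715, -0.3266, 0.0448]
tcp_rot: [1.0, 0.013, 0.001, 0.001]
contact_force: [1.3, -0.4, 5.1]
opening: 0.001
time: 23.68
eef_pos: [0.4716, -0.3267, 0.0439]
tcp_rot: [1.0, 0.013, 0.0, 0.001]
contact_force: [-2.3, 2.9, 15.1]
opening: 0.002
time: 23.93
eef_pos: [0.4717, -0.3268, 0.0437]
tcp_rot: [1.0, 0.013, -0.0, 0.0]
contact_force: [-7.3, 6.9, 26.4]
opening: -0.0
```

Run:
```python
from h import *
print(ctrl.get_state()['contact_force'],ctrl.get_state()['wrist_torque'])
snap("wrist","w11");snap("scene","sc11")
im=cv2.imread('pics/sc11.png'); cv2.imwrite('pics/sc11c.png',cv2.resize(im[250:310,130:200],None,fx=10,fy=10,interpolation=cv2.INTER_CUBIC))
im=cv2.imread('pics/scene0.png'); cv2.imwrite('pics/sc0c.png',cv2.resize(im[250:310,130:200],None,fx=10,fy=10,interpolation=cv2.INTER_CUBIC))
im=cv2.imread('pics/w11.png'); cv2.imwrite('pics/w11c.png',cv2.resize(im[180:310,200:360],None,fx=4.5,fy=4.5,interpolation=cv2.INTER_CUBIC))
```

```text
[-7.31896698  6.8702418  26.36205078] [ 1.1426459   1.19001743 -0.02595684]
```

View pics/sc11c.png

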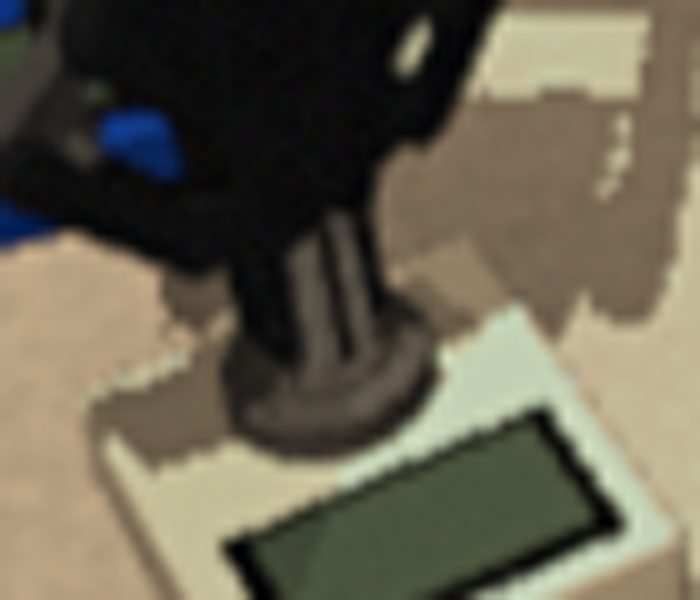

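View pics/sc0c.png

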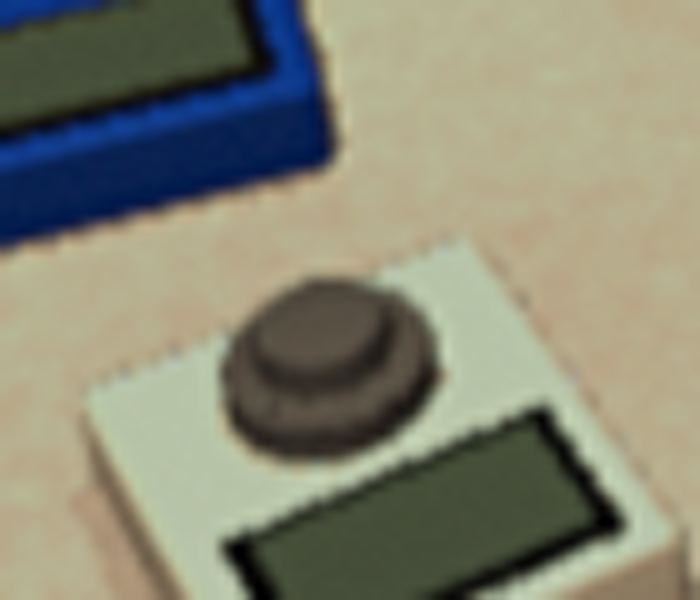

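View pics/w11c.png

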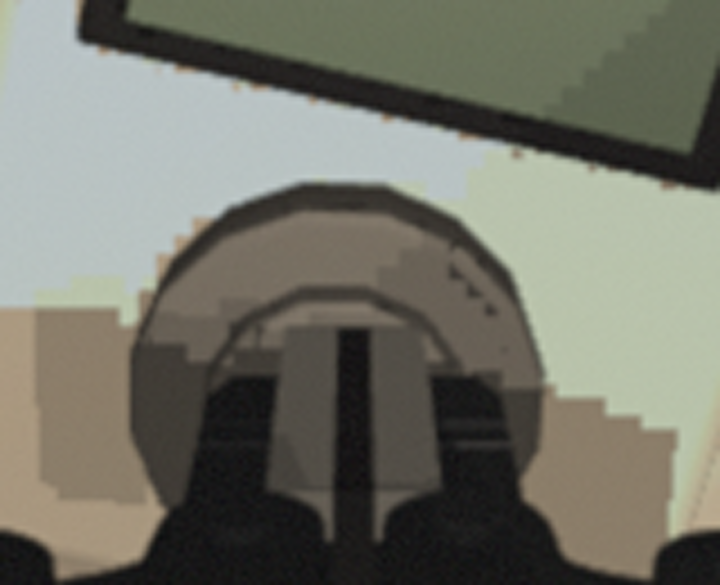

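```bash
for i in 1 2 3 4 5 6 7; do python3 -m creep '[0,0,-0.06,0,0,0,-0.06,0]' | egrep 'eef|force'; done
python3 - <<'E'
import cv2
im=cv2.imread('pics/w10.png'); cv2.imwrite('pics/w10c.png',cv2.resize(im[180:310,200:360],None,fx=4.5,fy=4.5,interpolation=cv2.INTER_CUBIC))
E
```

```text
eef_pos: [0.4716, -0.3268, 0.0438]
contact_force: [-3.2, 3.8, 18.4]
eef_pos: [0.4715, -0.3267, 0.044]
contact_force: [-0.2, 1.5, 11.9]
eef_pos: [0.4715, -0.3266, 0.0444]
contact_force: [0.4, -1.2, 4.5]
eef_pos: [0.4715, -0.3266, 0.0453]
contact_force: [3.0, -1.3, 3.1]
eef_pos: [0.4709, -0.3263, 0.0463]
contact_force: [2.8, -1.9, 3.1]
eef_pos: [0.4703, -0.3258, 0.0472]
contact_force: [1.3, -1.0, 3.7]
eef_pos: [0.4699, -0.3254, 0.0485]
contact_force: [0.7, -0.8, 2.4]
```

View pics/w10c.png

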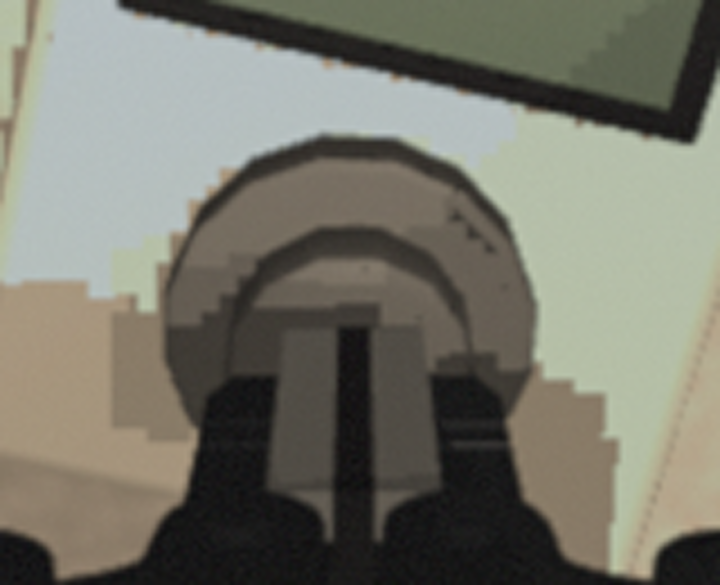

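```bash
for i in 1 2 3 ; do python3 -m creep '[0,0,-0.04,0,0,0,-0.04,0]' | egrep 'eef|force'; done; python3 -m creep '[0,0,-0.4,0,0,0,-0.8,0,0,0,-0.8,0,0,0,-0.8,0]'
python3 - <<'E'
from h import *
snap("wrist","w12");snap("scene","sc12")
im=cv2.imread('pics/w12.png'); cv2.imwrite('pics/w12c.png',cv2.resize(im[150:310,190:370],None,fx=4,fy=3.7,interpolation=cv2.INTER_CUBIC))
E
```

```text
eef_pos: [0.4699, -0.3253, 0.0494]
contact_force: [-0.6, -0.9, 1.2]
eef_pos: [0.4698, -0.325, 0.0502]
contact_force: [-1.0, -0.7, 0.0]
eef_pos: [0.47, -0.3252, 0.0513]
contact_force: [0.4, 0.1, -0.3]
time: 26.03
eef_pos: [0.4713, -0.3265, 0.0735]
tcp_rot: [1.0, 0.013, 0.001, 0.001]
contact_force: [0.5, 0.2, 1.0]
opening: 0.001
```

View pics/w12c.png

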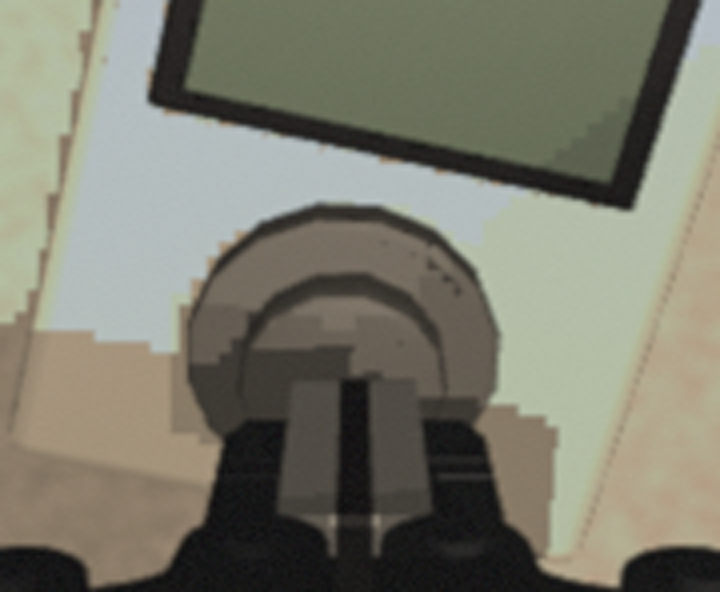

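```bash
python3 -m creep '[0,0,-1.5,0,0,0,-3,0,0,0,-4.5,0,0,0,-6,0,-0.5,0,-7,0,-1,0,-7,0,-1,0,-7,0,-1,0,-7,0]'
python3 - <<'E'
from h import *
snap("scene","sc13");snap("side","s13")
a=cv2.imread('pics/sc13.png')[150:290,210:410]
b=cv2.imread('pics/s13.png')[140:310,165:345]
cv2.imwrite('pics/c13.png',np.hstack([cv2.resize(a,(400,280)),cv2.resize(b,(400,378))[:280]]))
E
```

```text
time: 26.8
eef_pos: [0.4448, -0.326, 0.2455]
tcp_rot: [1.0, 0.012, -0.001, -0.001]
contact_force: [-0.4, -0.7, -0.1]
opening: -0.002
```

View pics/sc13.png

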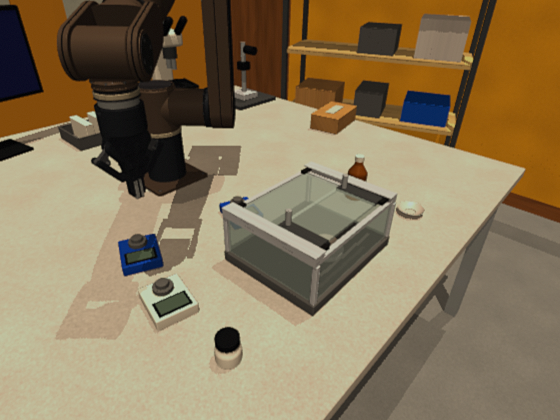

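View pics/c13.png

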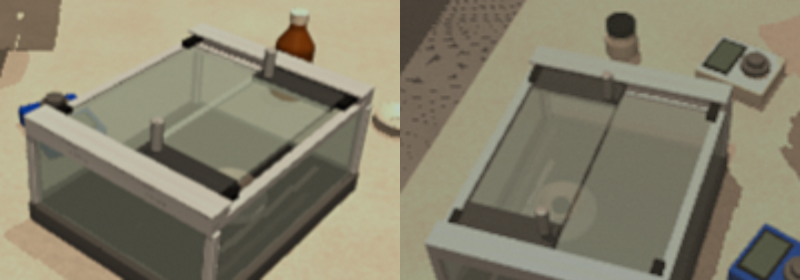

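The scene picture shows the panel against both far stops, with the posts at about (288,212) and (345,180). The key is back up at (162,286), and the bottle, jar and dish are where they started.

```bash
python3 -c "
from plant import ctrl
print(ctrl.sign_off())"
```

```text
the job is handed in; nothing more can be done
None
```

The roof is closed and the key on the white terminal has been pressed and released. I handed the job in at about 27 s of the 72 s allowed.

**Roof:** I pushed the left and right posts in turn, in steps of up to 16 mm, with about 4–6 N of drag. At the end I pressed both ends against their stops, the left to 11 N and the right to 18 N, and neither moved any further. A wrist close-up shows the panel flush against both stops. The fingers stayed at least 12 mm above the glass pane in the measured poses.

**Key:** The push force rose to about 5 N over roughly 6 mm of travel. It then met a hard stop, where I pressed to 26 N. After release, pictures show the key back up.

**Disagreements in the checks:**
- **Key height:** The fingers met the key at a reading of about 50 mm, not the stated 46 mm. I think the shut fingertips reach about 4 mm past the tool point. I judged the key fully down from the travel and force, not from the absolute height.
- **Camera positions:** My hand-picked points differed by up to about 14 mm between the scene and side cameras. I relied on the wrist camera and on contact instead.

The bottle, jar and dish look unmoved in the last pictures, and the arm was clear of everything at hand-in.

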